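Undock and present the sprinkler nozzle tray

TASK

A customer at the irrigation counter wants to look over the sample nozzles: turn the red clamp knob clockwise until the yellow keeper is clear of the white tray, then take the tray by its black handle and lift it off the dock. Keep it level, with all three nozzles standing in it, and finish holding it steady straight above the dock, raised by at least 8 cm; do not put it down or let go. Leave the other goods on the counter where they are.

Things in the scene. Friction and masses are not known exactly. Their poses are not given: they have to be found in the camera images.
- dock: fixed grey docking base: slab 220 mm (its x) by 250 mm (its y, from -181 to +69), 30 mm high. Origin on the counter below the middle of the seated tray, z up. 6 mm high ribs round the tray. A grey pedestal 70 x 66 mm, top 57 mm above the counter, at x 0, y -140 mm carries the clamp knob
- keeper (a joint): travel of the yellow keeper, m: a bar 44 mm wide and 8 mm thick, top 52.5 mm above the counter, that comes out of the pedestal towards the dock's +y and lies over the tray's edge, holding it down. 0 fully over the tray (12 mm overlap), grows as the knob draws it back; clear of the tray from 0.012. Moved by the knob only
- dock_seat (a point): point on the dock's top face, 30 mm above the counter, on which the middle of the tray's underside rests
- knob (a joint): angle of the clamp knob, rad: 0 fully clamped, grows clockwise seen from above, stop at 1.4. It starts between 0 and 0.2, turns against light friction (0.06 N m) and stays where left. It draws the keeper back 12.5 mm per rad; the keeper is clear of the tray from 1.0 on. At 0 the knob's bar lies along the dock's y
- tray_handle (a point): middle of the tray's black handle bar, 115 mm above the counter when docked: bar 96 mm long along this frame's x, 14 mm thick along y, 24 mm high, z up, on two posts 40 mm either side of the middle. It sits centred 85 mm above the tray's underside (73 mm above its top face)
- tray: loose white sample tray, plate 190 mm (its x) by 110 mm (its y) by 12 mm, about 0.4 kg empty; origin at the centre of its underside, axes as the handle's. Four square wells, 35 mm wide and 6 mm deep, at x +-66, y +-29 mm; three hold a loose nozzle, the one at +x, +y is empty
- popup: bystander: black pop-up sprinkler, 150 mm tall, 56 mm cap, on a grey round foot of 90 mm; origin under its middle
- carton: bystander: white and blue carton 90 x 130 x 70 mm; origin under its middle
- controller: bystander: grey irrigation timer lying flat, 120 x 90 x 35 mm; origin under its middle
- nozzle_green_mid (a point): middle (half-way up) of the loose sample nozzle with the green band and top: black, 50 mm tall, foot 32 mm and head 30 mm in diameter, 40 g, z up; this point lies 31 mm above the tray's underside, in one of the wells
- nozzle_orange_mid (a point): middle (half-way up) of the loose sample nozzle with the orange band and top: black, 50 mm tall, foot 32 mm and head 30 mm in diameter, 40 g, z up; this point lies 31 mm above the tray's underside, in one of the wells
- nozzle_blue_mid (a point): middle (half-way up) of the loose sample nozzle with the blue band and top: black, 50 mm tall, foot 32 mm and head 30 mm in diameter, 40 g, z up; this point lies 31 mm above the tray's underside, in one of the wells
- knob_grip (a point): point on the clamp knob's upright axis at the height to grip, 94 mm above the counter. The red knob has an upright bar 14 mm thick, 42 mm long and 32 mm high, top 7 mm above this point, its long side along this frame's x, over a round disc of 44 mm diameter; z up; the frame turns with the knob
Not all that is in view belongs to the job. What is shaped like the tray but green, orange or pink is not meant.

How it is judged (in metres and radians):
On the way, in this order (a step that is already met when the one before it is completed fails the run):
1. the clamp knob is turned clockwise until the keeper is clear, the tray still seated (value of joint knob above 1 rad and height (world z) of tray_handle below 0.125 m), for 0.2 s.
2. the tray is lifted level, 8 cm or more, off the dock (height (world z) of tray_handle above 0.195 m and horizontal distance between tray_handle and dock_seat below 0.06 m and angle between tray_handle's own z axis and vertical below 0.12 rad and contact force between tray and dock below 0.1 N), for 0.2 s.
At the end, for the whole second after the job is handed in: Fingers hold the tray (over 2 N) at rest, handle over 195 mm above the counter (80 mm lift), within 60 mm horizontally of the seat, tilt under 0.12 rad, not touching the dock; knob past 1.0 rad; all three nozzles standing in the tray (tilt under 0.25 rad) (all of step 2 and contact force between tray and the fingers above 2 N and value of joint knob above 1 rad and linear speed of tray below 0.03 m/s and angular speed of tray below 0.25 rad/s and z of nozzle_green_mid in the frame of tray_handle between -0.06 and -0.045 m and angle between each of nozzle_green_mid, nozzle_orange_mid, nozzle_blue_mid's own z axis and vertical below 0.25 rad and x of nozzle_green_mid in the frame of tray_handle between -0.09 and 0.09 m and y of nozzle_green_mid in the frame of tray_handle between -0.05 and 0.05 m and z of nozzle_orange_mid in the frame of tray_handle between -0.06 and -0.045 m and x of nozzle_orange_mid in the frame of tray_handle between -0.09 and 0.09 m and y of nozzle_orange_mid in the frame of tray_handle between -0.05 and 0.05 m and z of nozzle_blue_mid in the frame of tray_handle between -0.06 and -0.045 m and x of nozzle_blue_mid in the frame of tray_handle between -0.09 and 0.09 m and y of nozzle_blue_mid in the frame of tray_handle between -0.05 and 0.05 m); the arm keeps its last pose, push and grip.
It fails at once if the tray is tipped by more than 0.35 rad (angle between tray_handle's own z axis and vertical above 0.35 rad).
It fails at once if another article on the counter is moved by more than 25 mm (distance of any of popup, carton, controller from where it was at the start of the episode above 0.025 m).
It also fails if it takes over 48 s, if anything falls off the work surface, if the arm or the gripper's body presses on something with over 40 N, if the wrist force passes 120 N, or if a joint passes its speed limit or range.

ROBOT

A 6-joint arm with a two-finger parallel gripper is mounted at the origin on the work surface. World frame = base frame: x ahead of the robot, y to its left, z up, the work surface at z = 0. Lengths are in mm, angles in rad, forces in N, time in s.
With the tool pointing down it reaches from about 350 to 975 mm from the base axis. Payload 7.1 kg.
Tool frame: the origin (TCP) lies on the front face of the gripper's body, between the roots of the fingers; the fingertips stand 80 mm ahead of it and the grasp point (between the pads) lies 61 mm ahead of it (env.tips_ahead is the distance from the TCP to the fingertips, in mm); z points along the fingers, y is the direction in which the jaws open and shut (so a half turn about z gives the same grasp; the last joint's range is limited). The gripper opens to 88 mm and grips with 3 to 60 N. Pads are 20 mm wide; open, the fingers measure 115 mm over their backs; the gripper's body (75 mm by 178 mm) begins 61 mm behind the grasp point.
Start: joints at [1.2, 0.423, 1.63, -0, 1.089, -0.019], TCP at [215.336, 586.716, 302.675] pointing down, gripper open.
Joint ranges: [-3, 3], [-0.9, 2.11], [0.09, 2.58], [-1.31, 4.45], [0.11, 2.69], [-2.54, 2.54]. Speed limits (rad/s): [2.39, 2.39, 3.01, 3.14, 3.14, 3.14].

INTERFACE

Orientations are given as a unit quaternion [x, y, z, w].
In Python, from station import env, set_gripper, viewer, workorder gives the robot as it stands. Calls block until the motion is done:
- env.reach(position, orientation): joint-space move of the TCP to a pose.
- env.move_l(position, rot=None, rate=150, f_stop=None): straight line of the TCP; rot=None keeps the orientation; rate is the mean speed in mm/s. With f_stop (N) it stops when the force on the tool has changed by that much, and returns True; else False.
- env.move_joints(angles): joint-space move.
- set_gripper(opening): finger opening in mm; the grip force is fixed at half the most; returns when the fingers have stopped.
- env.hold(seconds).
- env.ik(position, orientation): joint angles nearest the present ones, or None.
- env.read_state(): the state.
- viewer.camera(name): name is "side" or "top" or "wrist"; returns the picture (480x640x3 uint8, blue, green, red); there is no depth.
- viewer.camera_params(name): a dict with "fx", "fy", "cx", "cy" (pixels), "pose" (4x4, takes a point from camera to world coordinates); the wrist camera has in their place "tool_from_camera" (4x4, takes a point from camera to tool coordinates, whose origin is the TCP and whose axes are the flange's). Camera axes: x right, y up, looking along -z (the intrinsics and any distortion apply to the point x, -y, -z); pixel columns grow to the right and rows downward; lengths in mm; the calibration is good to about 2 mm. A picture is of the moment at which its call begins: read the wrist's pose just before it. camera_params takes no time and is no camera call.
A pose or a line that the arm cannot do raises env.IKError and nothing moves.
- workorder.sign_off(): hands the job in, once; it reports no verdict.
The state is a dict: "time_s": time; "qpos": joint angles; "dq": joint speeds; "tau": joint torques, N m; "tool_pos": TCP position; "orientation": TCP orientation; "force": force on the tool from outside, world axes, zero at the start; "wrist_torque": the same for the moment, N m; "width": finger opening in mm.
Only numpy, scipy, OpenCV 4.12 (cv2) and the standard library are available. Lean on these libraries where they do the work, as an engineer would, in place of code of your own. Each camera call takes 0.05 s, during which the arm holds its last target. There are 200 camera calls.

## Working session

There is one attempt and no reset: what is moved stays moved. The work goes in short steps, each a Python script; the robot and the scene stay as the last script left them, time stands still between calls to the robot, and variables do not carry over. Pictures are saved under pics/ and viewed, about 8 in all and at most 12, crops included, and the job is handed in when it is done.

```bash
mkdir -p pics; ls
cat > h.py <<'E'
import numpy as np, cv2
from scipy.spatial.transform import Rotation as R
from station import env, set_gripper, viewer, workorder
E
python3 - <<'E'
from h import *
for n in("top","side"):
    cv2.imwrite(f"pics/{n}0.png",viewer.camera(n)); p=viewer.camera_params(n); print(n,p)
print(viewer.camera_params("wrist")); print(env.read_state())
E
```

```text
pics
top {'fx': 460.3272202291909, 'fy': 460.3272202291909, 'cx': 322.26329473074804, 'cy': 244.50810254198436, 'pose': array([[-2.90279652e-02,  9.98699866e-01, -4.19041214e-02,
         5.07980117e+02],
       [-9.99345207e-01, -2.80898076e-02,  2.28061295e-02,
         5.14614299e+01],
       [ 2.15993998e-02,  4.25386984e-02,  9.98861314e-01,
         1.21265722e+03],
       [ 0.00000000e+00,  0.00000000e+00,  0.00000000e+00,
         1.00000000e+00]])}
side {'fx': 608.2637859582417, 'fy': 608.2637859582417, 'cx': 323.91908990269616, 'cy': 241.82231933053086, 'pose': array([[ 9.22712013e-01,  2.44534205e-01, -2.98002625e-01,
         8.43286323e+01],
       [-3.85429289e-01,  5.98946414e-01, -7.01931233e-01,
        -1.09298792e+03],
       [ 6.84140763e-03,  7.62539321e-01,  6.46905696e-01,
         1.15203731e+03],
       [ 0.00000000e+00,  0.00000000e+00,  0.00000000e+00,
         1.00000000e+00]])}
{'fx': 391.87394982889816, 'fy': 391.87394982889816, 'cx': 315.52042244337366, 'cy': 240.34273918496874, 'tool_from_camera': array([[-9.21005601e-04,  9.59991133e-01,  2.80028883e-
[... 281 characters left out ...]
0]])}
{'time_s': 0.1, 'qpos': array([ 1.19998586e+00,  4.23772663e-01,  1.63059045e+00,  2.73617123e-05,
        1.08863007e+00, -1.90072713e-02]), 'dq': array([-1.49530134e-03, -1.62032658e-03, -1.38749526e-03,  5.92665341e-04,
        2.40875268e-05, -1.47022319e-03]), 'tau': array([ 5.46909769e-05, -5.45613277e+01, -2.74326146e+01,  6.45286543e-02,
        1.88074593e-02, -4.27297186e-05]), 'tool_pos': array([215.2028058 , 586.36571168, 301.98330619]), 'orientation': array([ 1.75002106e-01,  9.84567810e-01, -6.84658304e-04, -1.47512447e-04]), 'force': array([-0.44851755, -0.78915391,  0.29395977]), 'wrist_torque': array([-0.00824838,  0.00430751, -0.01085172]), 'width': 87.85186678886622}
```

View pics/top0.png

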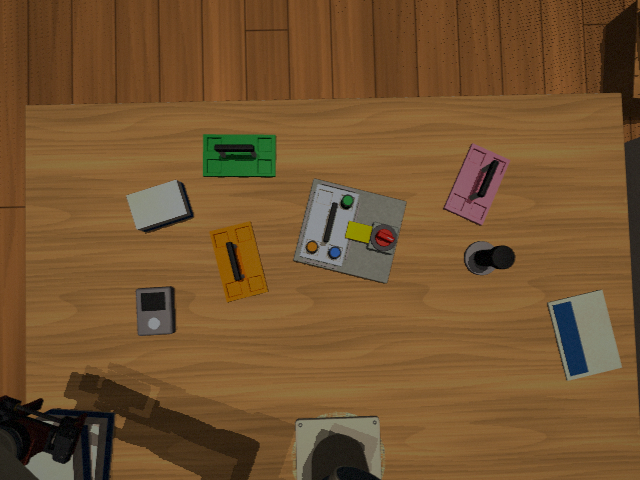

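View pics/side0.png

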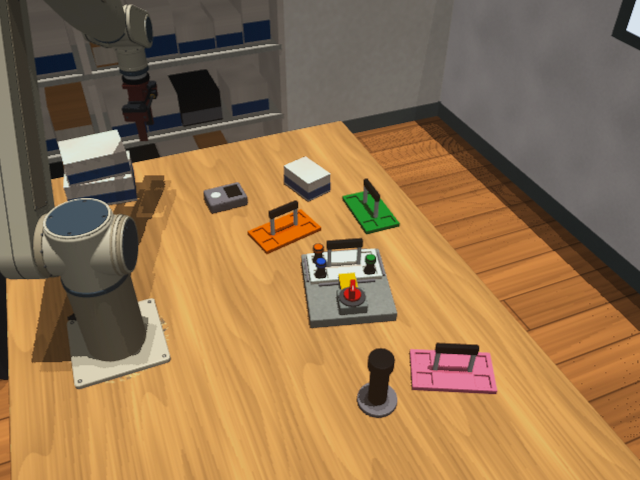

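The top view shows the handle at about (330,222), the knob at (384,237), and the bystanders well clear. In the side view the handle is at (345,244) and the knob at (352,290). I'll triangulate these, then move the wrist camera over the dock.

```bash
cat >> h.py <<'E'
def ray(P,T,px):
    d=T[:3,:3]@np.array([(px[0]-P["cx"])/P["fx"],-(px[1]-P["cy"])/P["fy"],-1.]); return T[:3,3],d/np.linalg.norm(d)
def tri(rays):
    A=np.zeros((3,3));b=np.zeros(3)
    for o,d in rays: M=np.eye(3)-np.outer(d,d);A+=M;b+=M@o
    p=np.linalg.solve(A,b); return p,[np.linalg.norm(np.cross(p-o,d)).round(1) for o,d in rays]
def fixed(n,px): P=viewer.camera_params(n); return ray(P,P["pose"],px)
def toolT():
    s=env.read_state();T=np.eye(4);T[:3,:3]=R.from_quat(s["orientation"]).as_matrix();T[:3,3]=s["tool_pos"];return T
def down(yaw):  # tool z down, tool y axis along world angle yaw
    y=np.array([np.cos(yaw),np.sin(yaw),0]);z=np.array([0,0,-1.]);return R.from_matrix(np.c_[np.cross(y,z),y,z]).as_quat()
def wshot(name):
    T=toolT()@viewer.camera_params("wrist")["tool_from_camera"]; cv2.imwrite(f"pics/{name}.png",viewer.camera("wrist")); np.save(f"pics/{name}.npy",T)
def wray(name,px): return ray(viewer.camera_params("wrist"),np.load(f"pics/{name}.npy"),px)
E
python3 - <<'E'
from h import *
h=tri([fixed("top",(330,222)),fixed("side",(345,244))]);k=tri([fixed("top",(384,237)),fixed("side",(352,290))]);print(h,k)
p=(h[0]+k[0])/2; d=h[0]-k[0]; print(np.arctan2(d[1],d[0]))
# candidate: camera offset is +77 along tool x
for yaw in (np.arctan2(d[1],d[0])+a for a in(-np.pi,-np.pi/2,0,np.pi/2)):
    q=down(yaw); X=R.from_quat(q).as_matrix()[:,0]
    for a in (0,0.): pass
    print(yaw,X.round(2),env.ik(h[0]*[1,1,0]+[0,0,250],q),env.ik(p*[1,1,0]-90*X+[0,0,330],q))
E
```

```text
(array([609.17847823,   5.63370202, 113.08394121]), [np.float64(1.7), np.float64(1.7)]) (array([ 570.4682792 , -127.75169632,   80.46024036]), [np.float64(0.8), np.float64(0.8)])
1.28834228461758
-1.853250368972213 [ 0.96 -0.28  0.  ] [-1.02871438e-02  4.63028878e-01  1.70442027e+00 -4.44089210e-16
  9.74143510e-01  1.84296323e+00] [-9.49256082e-02  2.11716516e-01  1.86630120e+00 -4.44089210e-16
  1.06357494e+00  1.75832476e+00]
-0.2824540421773165 [0.28 0.96 0.  ] [-1.02871438e-02  4.63028878e-01  1.70442027e+00 -4.44089210e-16
  9.74143510e-01  2.72166898e-01] [-2.75852493e-01  3.32325828e-01  1.69930083e+00 -4.44089210e-16
  1.10996600e+00  6.60154957e-03]
1.28834228461758 [-0.96  0.28  0.  ] [-1.02871438e-02  4.63028878e-01  1.70442027e+00 -4.44089210e-16
  9.74143510e-01 -1.29862943e+00] [-1.44156663e-01  4.80398568e-01  1.47108182e+00 -4.44089210e-16
  1.19011226e+00 -1.43249895e+00]
2.859138611412477 [-0.28 -0.96 -0.  ] None None
```

Run:
```python
from h import *
p=np.array([592,-58,0.]); q=down(-0.28)
X=R.from_quat(q).as_matrix()[:,0]; Y=R.from_quat(q).as_matrix()[:,1]
env.reach(p+20*X-50*Y+[0,0,300],q); env.hold(.2); wshot("w1")
env.move_l(p+20*X+50*Y+[0,0,300],rate=200); env.hold(.2); wshot("w2")
print(env.read_state()["time_s"])
```

```text
3.725
```

View pics/w1.png

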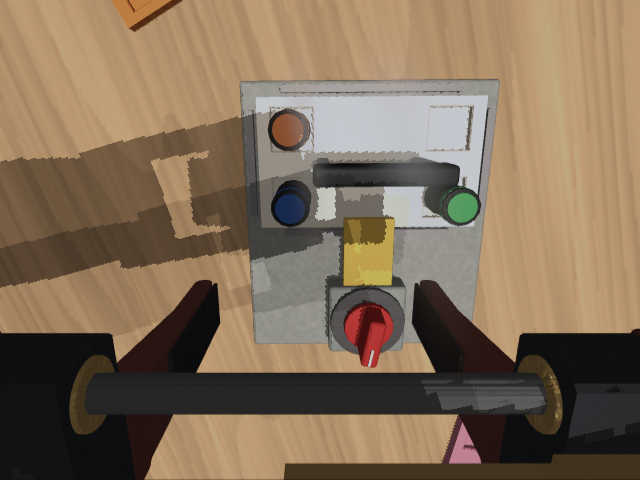

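View pics/w2.png

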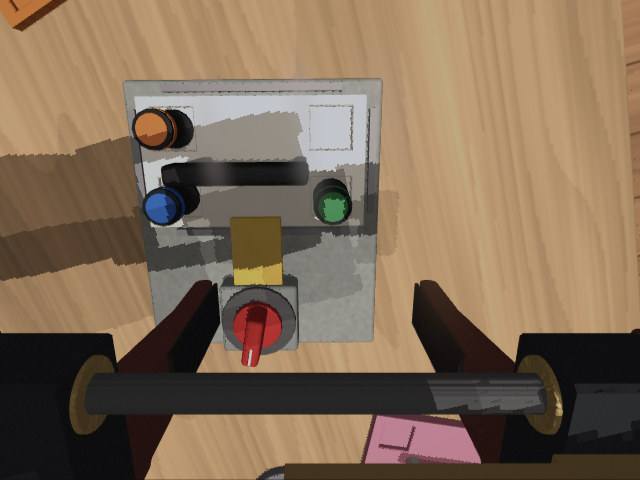

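Both wrist views show the handle's middle at about (387,174) and (235,173), the knob's disc at about (368,320) and (259,320), and the keeper between them. One zoomed crop will sharpen the pixel readings.

Run:
```python
import cv2,numpy as np
a=cv2.imread("pics/w1.png");b=cv2.imread("pics/w2.png")
z=lambda im,x,y,w,h,f:cv2.resize(im[y:y+h,x:x+w],None,fx=f,fy=f,interpolation=cv2.INTER_NEAREST)
g=lambda i:np.clip(255*(i/255.)**.5,0,255).astype(np.uint8)
top=np.hstack([z(a,300,150,100*2-40+0,50,2.5),z(b,150,150,160,50,2.5)])
bot=np.hstack([z(a,320,280,100,100,4),z(b,210,280,100,100,4)])
cv2.imwrite("pics/crop.png",g(np.vstack([top,bot])))
for n,i in(("w1",a),("w2",b)):
    h=cv2.cvtColor(i,cv2.COLOR_BGR2HSV);m=((h[...,0]<6)|(h[...,0]>172))&(h[...,1]>150)&(h[...,2]>60);m[:270]=0;m[375:]=0;m[:,:220]=0;m[:,405:]=0
    ys,xs=np.nonzero(m);print(n,xs.min(),xs.max(),ys.min(),ys.max())
    d=(i.max(2)<45);d[:158]=0;d[190:]=0
    ys,xs=np.nonzero(d);print([ (c,np.nonzero(d[:,c])[0][[0,-1]]) for c in range(170,460,30) if d[:,c].any()])
```

```text
w1 344 392 303 366
[(290, array([181, 189])), (350, array([163, 185])), (380, array([182, 185]))]
w2 233 281 302 366
[(170, array([164, 187])), (200, array([163, 185])), (230, array([163, 184])), (260, array([162, 184])), (290, array([162, 184]))]
```

View pics/crop.png

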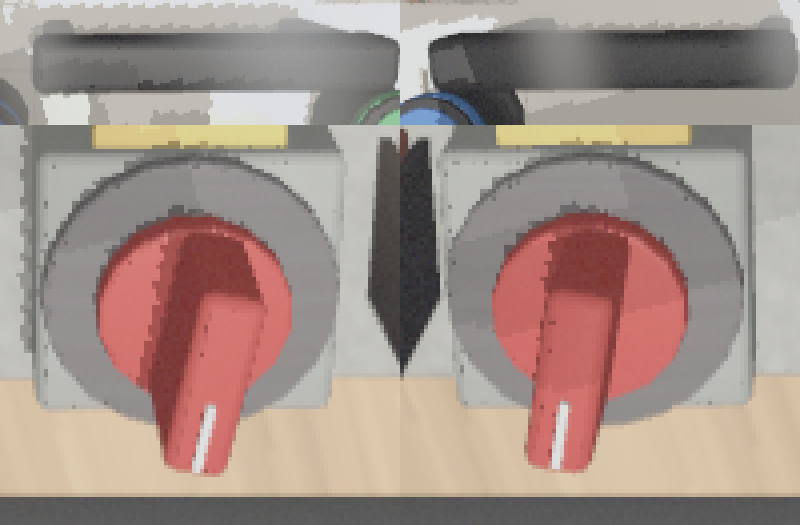

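Run:
```python
from h import *
def t(a,b): return tri([wray("w1",a),wray("w2",b)])
c=lambda v:(v[0].round(1),v[1])
k=t((373.75,344.5),(252.75,343.75));ka=t((378.25,322.75),(255.5,321.5));kb=t((369.25,366.25),(250,365.75))
h=t((387,174.8),(235.4,174.5));hl=t((314,175.5),(162,175.5));hr=t((460,175),(308.8,174.5))
for n,v in zip("k ka kb h hl hr".split(),(k,ka,kb,h,hl,hr)):print(n,c(v))
d=(ka[0]-kb[0]);print("knob yaw",np.arctan2(d[1],d[0]))
d=(hr[0]-hl[0]);print("handle yaw",np.arctan2(d[1],d[0]))
d=h[0]-k[0];print("axis yaw-90",np.arctan2(d[1],d[0])-np.pi/2,np.hypot(d[0],d[1]))
```

```text
k (array([ 568.7, -128.4,   98.5]), [np.float64(0.1), np.float64(0.1)])
ka (array([ 576.9, -110.5,   97.6]), [np.float64(0.3), np.float64(0.3)])
kb (array([ 560.2, -146.7,   99.5]), [np.float64(0.0), np.float64(0.0)])
h (array([606.6,   7.1, 124.5]), [np.float64(0.1), np.float64(0.1)])
hl (array([560.7,  19.9, 125.4]), [np.float64(0.2), np.float64(0.2)])
hr (array([652.7,  -6.3, 123.9]), [np.float64(0.1), np.float64(0.1)])
knob yaw 1.139896648427375
handle yaw -0.27713656939917725
axis yaw-90 -0.27337424285380263 140.69941492863535
```

Run:
```python
from h import *
k=np.array([568.7,-128.4,0]); q=down(-0.431)
env.reach(k+[0,0,230],q)
print(env.move_l(k+[0,0,155],rate=100,f_stop=12))
set_gripper(10); s=env.read_state(); print(s["tool_pos"],s["width"],s["force"],s["qpos"][5])
j=s["qpos"].copy(); 
for i in range(4):
    j[5]+=1.16/4; env.move_joints(j); s=env.read_state(); print(s["qpos"][5],s["width"],s["force"].round(1),s["wrist_torque"].round(2),s["time_s"])
set_gripper(60); env.move_l(env.read_state()["tool_pos"]+[0,0,80],rate=150)
print(env.reach(np.array([592,-58,300.])+20*np.array([.28,.96,0]),down(-0.28))); env.hold(.2); wshot("w3"); print(env.read_state()["time_s"])
```

```text
False
[ 568.57236842 -128.36028139  154.97389591] 13.926423848901335 [-1.80050596  0.67085459  1.25477256] 0.18849319104876994
0.47470203123958987 13.741734490051067 [-0.3 -0.1  0.3] [ 0.02  0.22 -0.08] 6.7083
0.7626815847187575 13.873167715402747 [-1.2  1.6  1. ] [ 0.11  0.28 -0.09] 7.0917
1.0519386099488555 13.513486078643501 [-0.9  3.1  3. ] [ 0.34  0.36 -0.09] 7.475
1.341742364961462 13.970199836669844 [-2.2  3.3  2.7] [ 0.53  0.46 -0.03] 7.8583
False
10.7167
```

View pics/w3.png

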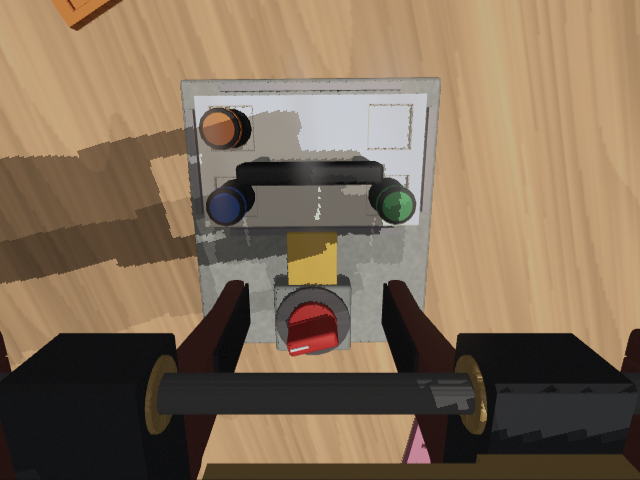

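The knob is turned to about 1.3 rad, the keeper's edge is off the tray (row 233 against the tray edge at 229), and the nozzles are still standing. Next I grasp the handle and lift.

Run:
```python
from h import *
h=np.array([606.6,7.1,0])-4*np.array([.962,-.274,0]); q=down(-0.277+np.pi/2)
set_gripper(88)
env.reach(h+[0,0,250],q)
print(env.move_l(h+[0,0,174],rate=80,f_stop=12))
set_gripper(8); s=env.read_state(); print(s["tool_pos"],s["width"],s["force"],s["time_s"])
print(env.move_l(h+[0,0,182],rate=15,f_stop=25)); s=env.read_state(); print(s["tool_pos"],s["width"],s["force"])
if s["width"]>11 and s["tool_pos"][2]>181:
    env.move_l(h+[0,0,278],rate=50); env.hold(.5)
s=env.read_state(); print(s["tool_pos"],s["width"],s["force"],s["wrist_torque"],s["time_s"])
wshot("w4"); a=viewer.camera("side"); cv2.imwrite("pics/s4.png",cv2.resize(a[120:360,200:520],None,fx=2,fy=2))
```

```text
False
[602.65517693   8.04902404 173.88200062] 13.551011150105829 [-0.37357926 -1.29040323 -1.58349687] 14.9083
False
[602.67531909   8.2192628  181.98113933] 13.91361326778924 [ 0.54005944  0.51558786 -6.50904902]
[602.73713766   8.19122265 278.00159176] 13.718542565042828 [ 0.16365253  0.41955984 -5.96775706] [0.02912033 0.03959933 0.03447381] 18.1583
```

View pics/s4.png

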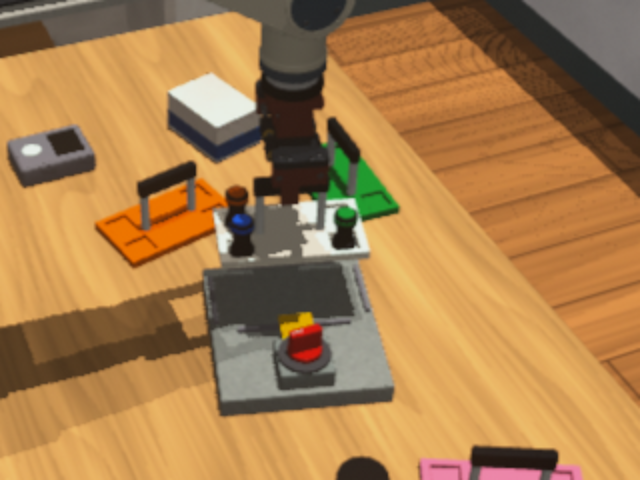

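View pics/w4.png

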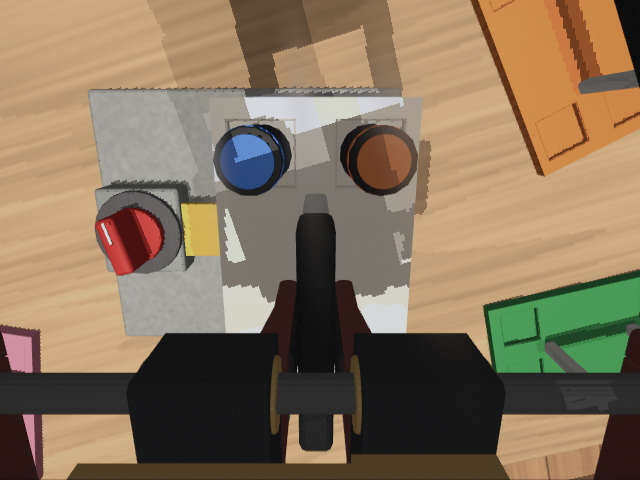

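The tray hangs level about 10 cm above the dock with all three nozzles standing. It carries about 6 N and the grip width is 13.7 mm.

Run:
```python
from h import *
env.hold(.5); s=env.read_state(); print(s["tool_pos"],s["width"],s["force"],abs(s["dq"]).max(),s["time_s"])
workorder.sign_off()
```

```text
[602.73100617   8.19165613 277.99603498] 13.819529570190761 [ 0.06591968 -0.02573665 -6.55867146] 0.0010955865002469892 18.7583
the job is handed in; nothing more can be done
```

I turned the red knob clockwise from about 0.16 to about 1.31 rad, gripped the tray by its black handle and lifted it straight up about 104 mm. I signed off at 18.8 s, still holding it above the dock.

- **Hold:** The grip width was 13.8 mm on the 14 mm bar, the load about 6.5 N, and the arm was at rest.
- **Tray and nozzles:** The last side and wrist pictures showed the tray level and clear of the dock, with the blue, orange and green nozzles standing in it. I judged the tilt and the final knob angle by eye in the pictures and from the wrist's turn; I could not read either directly.
- **Other goods:** None of the moves went near the carton, pop-up or controller. I did not measure their positions again afterwards.
- **Disagreements:** The triangulated tops of the knob and handle came out about 2.5 mm lower than the text gives (98.5 against 101 mm, 124.5 against 127 mm). That is about the calibration error, so I set the grasp heights between the two. The knob-to-handle distance measured 140.7 mm, against 140 mm stated.

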